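Swing a transformer's tap link onto the red terminal

TASK

On the sloping panel of the bench transformer, connect the red tap: swing the copper link, which hangs loose under the nut of the common stud, round that stud until its slotted end drops over the red stud, feeling for it rather than forcing it. Leave the link lying flat on both terminals, let go, and leave the other things on the table where they are.

Things in the scene. Friction and masses are not known exactly. Their poses are not given: they have to be found in the camera images.
- transformer: Bench transformer, fixed; dark blue case 240 mm deep (x), 260 wide (y), 139 high. Origin: centre of its underside, z up, front to -x. From the front edge (x -110, z 45 mm) a flat pale panel slopes up and back at 28 degrees for 200 mm. A rubber strip 90 mm long, 4 mm thick lies across it 65 mm below the common stud; the idle link rests on it. It may stand 10 cm either way and turned 20 degrees.
- common_stud: Common terminal, fixed, square to the panel: black collar 27 mm across, 4 high; brass stud 8 mm thick, 31 mm above the collar, with a round nut 20 mm across backed off to 20 mm above the collar, so the link can rise 16 mm but not come off. Origin: on the axis at the collar's top (the seat); z along the stud out of the panel, 28 degrees from vertical, leaning to the front; x up the slope.
- red_collar: Red tap, fixed: red collar 36 mm across, 4 high, centred 80 mm from the common stud's axis, 68 degrees from straight down the slope, to the left or right (red and blue change places). Origin: its centre, top face (the seat); axes as common_stud. Its bare flat-ended brass stud, 8 mm thick, 10 mm above the seat, is clamped in the collar's 22 mm bore up to 6 mm up or down the slope (x) from its centre.
- blue_collar: Blue tap: the same as the red one but blue, on the other side of the common stud. Not used.
- link: Copper link, 28 mm wide, 4 thick, about 100 g, its 12 mm eye loose on the common stud. At first it lies down the slope, up to 20 degrees to either side. Origin: eye centre, underside; x along the bar, z out of the panel. Bar from x -14 to 96 mm, with a 10 mm wide slot, open at the end, from x 70 to 96. Black grip block: 28 mm in x, 10 in y, centred at x 45, from z 4 to 40.
- link_grip (a point): Where to hold the link's black grip: in its middle, 27 mm above the link's underside (link frame 45, 0, 27 mm); axes as for the link. The grip is 10 mm thick along the link's y.
- link_slot (a point): Point of the slot, on the link's underside, that comes to the red stud, within a few mm: link frame (80, 0, 0) mm, 80 mm from the eye's centre. When connected the underside lies flat on both collars.
- multimeter: Bystander: grey multimeter lying on the table beside the transformer, 165 x 80 x 36 mm, origin at the centre of its underside.
- nut_dish: Bystander: small round steel dish, 72 mm across and 16 mm high, beside the transformer on the other side, origin at the centre of its underside.
- spare_nut: Bystander: round brass nut, 20 mm across and 9 mm high, lying in the dish, origin at the centre of its underside.
- circuit_block: Bystander: round circuit block with a blue top, 64 mm across and 34 mm high, on the table beside the transformer, origin at the centre of its underside.
There are look-alikes about, which are no part of the job. Of the things shaped like the link, the copper one is meant.

How it is judged:
By the outcome, as a careful person would: the job done as asked, in the order asked, and still so for the second after the job is handed in, with the robot touching nothing.
It also fails if it takes over 61 s, if anything falls off the work surface, if the arm or the gripper's body presses on something with over 40 N, if the wrist force passes 120 N, or if a joint passes its speed limit or range.

ROBOT

A 6-joint arm with a two-finger parallel gripper is mounted at the origin on the work surface. World frame = base frame: x ahead of the robot, y to its left, z up, the work surface at z = 0. Lengths are in mm, angles in rad, forces in N, time in s.
With the tool pointing down it reaches from about 400 to 825 mm from the base axis. Payload 7 kg.
Tool frame: the origin (TCP) lies at the very end of the fingers, on their centre line; the grasp point (between the pads) lies 19 mm behind it; z points along the fingers, y is the direction in which the jaws open and shut (so a half turn about z gives the same grasp; the last joint's range is limited). The gripper opens to 85 mm and grips with 20 to 120 N. Pads are 22 mm wide; open, the fingers measure 114 mm over their backs; the gripper's body (76 mm by 85 mm) begins 54 mm behind the grasp point. The pads swing forward as they close: fully open they stand 13 mm farther back than shut.
Start: joints at [-1.048, 0.359, 0.012, 0, -1.224, -0.288], TCP at [157.012, -656.462, 231.302] pointing down, gripper open.
Joint ranges: [-3.07, 3.07], [-1.43, 2.12], [-1.02, 1.25], [-3.03, 1.67], [-3.05, -0], [-3.03, 3.03]. Speed limits (rad/s): [2.39, 2.39, 3.01, 3.14, 3.14, 3.14].

INTERFACE

Orientations are given as a unit quaternion [w, x, y, z].
In Python, from bench import robot gives the robot as it stands. The module is installed in compiled form; this text tells all that it offers.
- The arm moves only by the shell command python3 -m creep 'ROWS' [FORCE]. ROWS is JSON, a list of rows, each a list of 3 entries, a list of its own where there are three numbers: the shift along the tool's x, y, z normalised to -1 to 1, where 1 is 4 cm, then the turn, a rotation vector about the tool's x, y, z normalised to -1 to 1, where 1 is 360 degrees, then the opening, from -1 (shut) to 1 (fully open), so that 0 is half open. In form: [[[tx, ty, tz], [wx, wy, wz], gripper], ...]. A call has 1 to 12 rows; each row shifts and turns the pose as measured when the row begins, along the tool's axes as they then stand; what a row does not reach is not made up. A row lasts 1/10 s, in which the tool goes at most 50 mm and 8.59 degrees, less where a joint would pass 70% of its speed; a pose out of reach is approached as far as the arm can. A call with a number of a shift or a turn outside -1 to 1 is refused whole. A call with a gripper value outside its range is refused whole. The fingers move at their own pace and stop on an object; FORCE is the grip in N (left out, the last holds). Time passes only in rows, so rows that do not move let the fingers close. It gives the time, the measured TCP pose, the force and the opening at its end, in the units of the state.
- robot.read_state(): the state, without advancing time (a new reading comes with each control period).
- robot.get_image(name): name is "scene" or "top" or "wrist"; returns the picture (384x512x3 uint8, red, green, blue); there is no depth.
- robot.camera_model(name): a dict with "fovy" (degrees; the focal length in pixels is half the picture's height over the tangent of half this angle, whatever the lens; pixels are square), "cx", "cy" (the principal point, pixels), "R" (3x3) and "t" (3): a world point X has camera coordinates R X + t. Camera axes: x right, y down, z forward; pixel columns grow to the right and rows downward; lengths in mm; the calibration is good to about 2 mm. A picture is of the moment at which its call begins: read the wrist's pose just before it. camera_model takes no time and is no camera call; for the wrist camera it gives the pose at the moment of the call.
- robot.close_job(): hands the job in, once; it reports no verdict.
The state is a dict: "clock": time; "q": joint angles; "joint_velocities": joint speeds; "joint_efforts": joint torques, N m; "eef_pos": TCP position; "tool_rot": TCP orientation; "wrist_force": force on the tool from outside, world axes, zero at the start; "ft_torque": the same for the moment, N m; "finger_gap": opening from 0.0 (shut) to 1.0 (fully open).
Only numpy, scipy, OpenCV 4.12 (cv2) and the standard library are available. Lean on these libraries where they do the work, as an engineer would, in place of code of your own. Each camera call takes 0.05 s, during which the arm holds its last target.

## Working session

There is one attempt and no reset: what is moved stays moved. The work goes in short steps, Python scripts to look and compute and a shell command to move; the robot and the scene stay as the last step left them, time stands still between calls to the robot, and variables do not carry over. Pictures are saved under pics/ and viewed, and the job is handed in when it is done.

```bash
mkdir -p pics; ls
python3 - <<'E'
from bench import robot
import cv2
s=robot.read_state()
for k,v in s.items(): print(k,v)
for n in ("scene","top","wrist"):
    im=robot.get_image(n); cv2.imwrite(f"pics/{n}0.png",im[...,::-1])
    print(n,robot.camera_model(n))
E
```

```text
pics
clock 0.0
q [-1.04787176e+00  3.59380837e-01  1.10369314e-02 -3.69569582e-04
 -1.22409309e+00 -2.88068192e-01]
joint_velocities [-5.18622483e-04 -8.73934390e-06  5.36715661e-04  6.47188287e-04
 -6.13653235e-04  1.89260942e-03]
joint_efforts [ 1.84315169e-03 -5.83322418e+01  2.93410385e+01  6.93648085e+00
 -5.99717576e-03 -3.13705755e-05]
eef_pos [ 156.91583416 -655.9985948   230.35455011]
tool_rot [-1.63951749e-04 -1.17095959e-01  9.93120251e-01  8.22345096e-04]
wrist_force [0.25586417 0.45064361 0.49747209]
ft_torque [ 0.01672643  0.02275876 -0.02714719]
finger_gap 1.0029641275645953
scene {'fovy': 42.30198607218916, 'cx': 260.315227717787, 'cy': 188.27966559442984, 'R': array([[-0.80333476,  0.59552379,  0.00216395],
       [ 0.48286834,  0.65348578, -0.58291895],
       [-0.34855621, -0.46723415, -0.81252743]]), 't': array([ 474.43353354, -219.38601067, 1707.89164494])}
top {'fovy': 45.308451907222185, 'cx': 262.3905775642849, 'cy': 194.070458296527, 'R': array([[-0.02164193, -0.99966942, -0.0138805 ],
       [-0.98478177,  0.02371023, -0.1721705 ],
       [ 0.17244269,  0.00994316, -0.98496937]]), 't': array([  26.00263362,  579.78011753, 1013.45594963])}
wrist {'fovy': 59.116607907880024, 'cx': 257.33263624990013, 'cy': 187.4550444865098, 'R': array([[-0.23341593,  0.97237622,  0.00121782],
       [ 0.93212283,  0.22339625,  0.28502834],
       [ 0.27688272,  0.06766531, -0.95851832]]), 't': array([675.51635174, -36.23644566, 378.92991439])}
```

View pics/scene0.png

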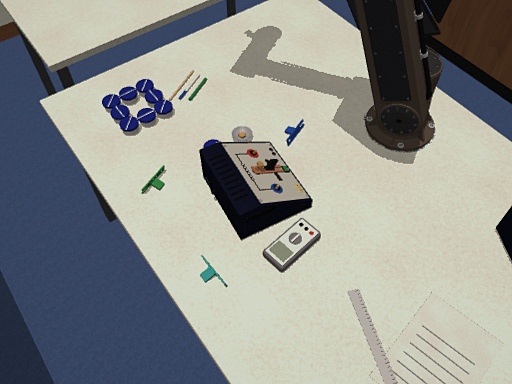

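View pics/top0.png

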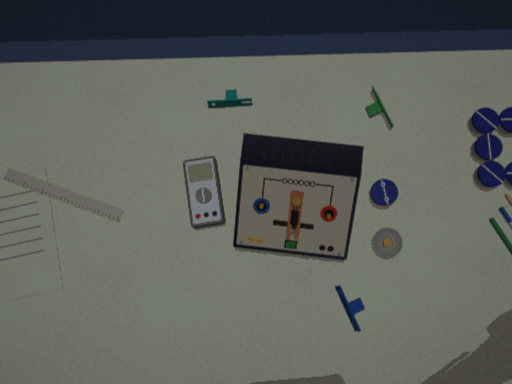

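View pics/wrist0.png

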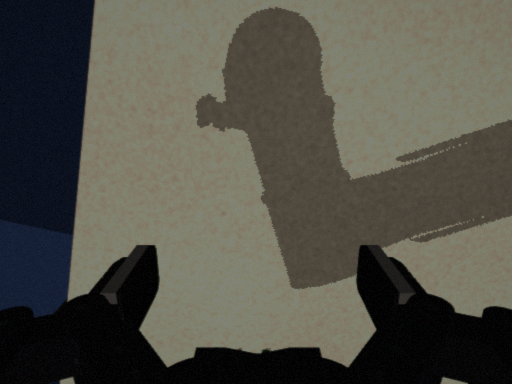

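Candidates in the top view: copper link on the panel at (295,213), and three look-alikes lying on the table: teal (230,100), green (381,107) and blue (348,307). The copper one on the panel fits the description. The red tap is at (329,213) and the blue tap at (261,206). I'll check with close crops.

Run:
```python
import cv2
a=cv2.imread("pics/top0.png")[125:265,225:395]; cv2.imwrite("pics/top0c.png",cv2.resize(a,None,fx=4.2,fy=4.2,interpolation=cv2.INTER_CUBIC))
a=cv2.imread("pics/scene0.png")[130:240,195:325]; cv2.imwrite("pics/scene0c.png",cv2.resize(a,None,fx=5,fy=5,interpolation=cv2.INTER_CUBIC))
```

```text
(no output)
```

View pics/top0c.png

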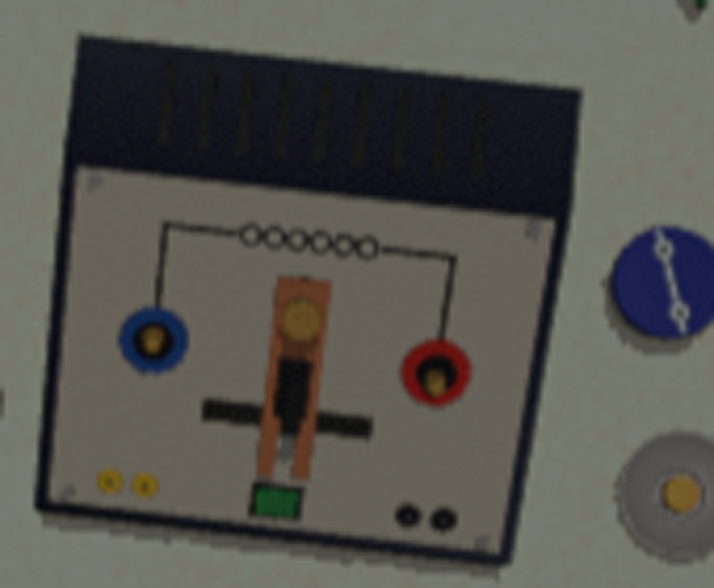

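View pics/scene0c.png

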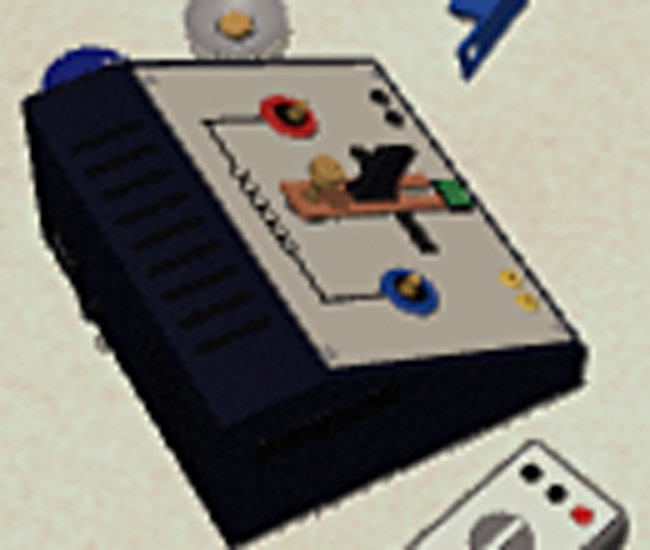

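Confirmed: the copper bar under the brass nut has the black grip, and red is on the robot's right (-y). Now I'll fit the poses to pixels from both views.

```bash
cat > fit.py <<'E'
import numpy as np
from bench import robot
from scipy.optimize import least_squares
from scipy.spatial.transform import Rotation as Ro
c28,s28=np.cos(np.radians(28)),np.sin(np.radians(28))
def proj(n,X,m=None):
    m=m or robot.camera_model(n); f=192/np.tan(np.radians(m['fovy']/2))
    p=np.array(m['R'])@X+m['t']; return np.array([m['cx']+f*p[0]/p[2],m['cy']+f*p[1]/p[2]])
Pan=np.array([[c28,0,-s28],[0,1,0],[s28,0,c28]])  # cols: x upslope,y,z normal
def frames(p):
    x,y,yaw,s,th=p
    Rz=Ro.from_euler('z',yaw).as_matrix(); o=np.array([x,y,0])
    Rc=Rz@Pan
    cs=o+Rz@np.array([-110,0,45])+Rc@np.array([s,0,4])
    # link x: down slope turned th
    L=Rc@Ro.from_euler('z',np.pi+th).as_matrix()
    return Rz,o,Rc,cs,L
E
cat > f1.py <<'E'
from fit import *
T=lambda u,v:(u/4.2+225-.4,v/4.2+125-.4)
S=lambda u,v:(u/5+195-.4,v/5+130-.4)
obs=[('top',T(80,38),'b',(120,130,139)),('top',T(580,92),'b',(120,-130,139)),('top',T(68,163),'b',(66.6,130,139)),('top',T(566,218),'b',(66.6,-130,139)),
('top',T(153,340),'c',(-30,74.2,0)),('top',T(436,372),'c',(-30,-74.2,0)),('top',T(300,318),'c',(0,0,28)),
('top',T(257,476),'l',(96,-14,4)),('top',T(301,480),'l',(96,14,4)),('top',T(277,279),'l',(-14,-14,4)),('top',T(330,282),'l',(-14,14,4)),
('scene',S(133,63),'b',(66.6,-130,139)),('scene',S(330,367),'b',(66.6,130,139)),('scene',S(27,100),'b',(120,-130,139)),('scene',S(222,425),'b',(120,130,139)),
('scene',S(375,62),'b',(-110,-130,45)),('scene',S(583,343),'b',(-110,130,45)),
('scene',S(288,116),'c',(-30,-74.2,0)),('scene',S(410,290),'c',(-30,74.2,0)),
('scene',S(283,184),'l',(-14,14,4)),('scene',S(303,213),'l',(-14,-14,4)),]
cm={n:robot.camera_model(n) for n in('top','scene')}
def res(p,full=False):
    Rz,o,Rc,cs,L=frames(p);r=[]
    for n,px,k,q in obs:
        q=np.array(q,float)
        X={'b':o+Rz@q,'c':cs+Rc@q,'l':cs+L@q}[k]
        r.append(proj(n,X,cm[n])-px)
    return np.array(r) if full else np.ravel(r)
r=least_squares(res,[600,-50,0,100,0],loss='soft_l1')
print(r.x)
for o_,e in zip(obs,res(r.x,True)): print(o_[0],o_[2],o_[3],e.round(1))
np.save('p.npy',r.x)
Rz,o,Rc,cs,L=frames(r.x)
print('cs',cs,'grip',cs+L@[45,0,27],'linkx',L[:,0],'y',L[:,1],'z',L[:,2],'red',cs+Rc@[-30,-74.2,0])
print('target ang',68, 'th deg',np.degrees(r.x[4]))
E
python3 f1.py
```

```text
[ 5.55098767e+02 -6.00131645e+01 -1.40640581e-01  1.34119088e+02
  8.79955004e-03]
top b (120, 130, 139) [-1.   2.9]
top b (120, -130, 139) [0.  3.4]
top b (66.6, 130, 139) [-1.3 -3. ]
top b (66.6, -130, 139) [ 1.3 -2.4]
top c (-30, 74.2, 0) [-0.2  0.3]
top c (-30, -74.2, 0) [-0.3  0.5]
top c (0, 0, 28) [0.1 0.7]
top l (96, -14, 4) [-0.8 -0.6]
top l (96, 14, 4) [ 1.2 -0.1]
top l (-14, -14, 4) [-0.2 -0.4]
top l (-14, 14, 4) [0.1 0.3]
scene b (66.6, -130, 139) [-3.7 -0.5]
scene b (66.6, 130, 139) [-1.6  2.7]
scene b (120, -130, 139) [ 1.1 -1.4]
scene b (120, 130, 139) [ 2.5 -1. ]
scene b (-110, -130, 45) [-0.8 -0.8]
scene b (-110, 130, 45) [0.3 1.4]
scene c (-30, -74.2, 0) [-0.1 -0.1]
scene c (-30, 74.2, 0) [-0.4 -0. ]
scene l (-14, 14, 4) [-0.7 -0.4]
scene l (-14, -14, 4) [-0.1  0.6]
cs [561.57641195 -60.93023867 111.49688838] grip [509.63151357 -53.97604967 114.21107098] linkx [-0.87542936  0.11505195 -0.46945339] y [-0.13247924 -0.99117717  0.00413109] z [-0.46483619  0.0658093   0.88294759] red [ 524.94835711 -130.68453894   97.41274149]
target ang 68 th deg 0.50417707881969
```

```bash
sed -i "s/^def res/obs=[o for o in obs if not (o[2]=='b' and o[3][0]>0)]\ndef res/" f1.py; python3 f1.py
```

```text
[ 5.54055926e+02 -5.97651784e+01 -1.38181028e-01  1.35275202e+02
  7.27017242e-03]
top c (-30, 74.2, 0) [-0.2  0.4]
top c (-30, -74.2, 0) [-0.2  0.4]
top c (0, 0, 28) [0.  0.7]
top l (96, -14, 4) [-0.8 -0.6]
top l (96, 14, 4) [ 1.2 -0.1]
top l (-14, -14, 4) [-0.3 -0.4]
top l (-14, 14, 4) [0.1 0.2]
scene b (-110, -130, 45) [-0.6 -1. ]
scene b (-110, 130, 45) [0.6 1.2]
scene c (-30, -74.2, 0) [-0.1 -0.2]
scene c (-30, 74.2, 0) [-0.3 -0.2]
scene l (-14, 14, 4) [-0.7 -0.4]
scene l (-14, -14, 4) [-0.1  0.5]
cs [561.54686452 -60.80692275 112.03965075] grip [509.59401483 -53.91228487 114.75357375] linkx [-0.87550978  0.11441469 -0.46945916] y [-0.13138013 -0.99132619  0.00341311] z [-0.46499665  0.06466582  0.88294759] red [ 525.09048474 -130.6511006    97.95550387]
target ang 68 th deg 0.4165501958060345
```

```bash
cat > go.py <<'E'
from fit import *
import sys
def tgt(lx,lz,dth=0,p=None,ly=0):
    # TCP at link-frame (lx,ly,lz) with link turned dth deg (toward red positive)
    p=np.load('p.npy') if p is None else p
    p=p.copy(); p[4]+=np.radians(dth)
    Rz,o,Rc,cs,L=frames(p)
    return cs+L@[lx,ly,lz], L@np.diag([1,-1,-1])
def delta(pos,R):
    s=robot.read_state(); Rn=Ro.from_quat(s['tool_rot'],scalar_first=True).as_matrix()
    d=Rn.T@(pos-s['eef_pos']); w=Ro.from_matrix(Rn.T@R).as_rotvec()
    d2=R.T@(pos-s['eef_pos'])
    print('t',round(s['clock'],2),'F',s['wrist_force'].round(1),'gap',round(s['finger_gap'],3),'q',s['q'].round(2))
    print('shift mm now-axes',d.round(1),'norm',(d/40).round(3),'| target-axes mm',d2.round(1),'norm',(d2/40).round(3))
    print('turn deg',np.degrees(w).round(2),'norm',(w/2/np.pi).round(4))
if __name__=='__main__':
    a=list(map(float,sys.argv[1:])); delta(*tgt(*a))
E
python3 go.py 45 130
```

```text
t 0.15 F [-0.2 -0.8 -0. ] gap 0.997 q [-1.05  0.36  0.01 -0.   -1.22 -0.29]
shift mm now-axes [-438.   521.3   25.5] norm [-10.951  13.032   0.636] | target-axes mm [-185.5  643.7  124.3] norm [-4.638 16.094  3.107]
turn deg [  5.39 -27.67  20.51] norm [ 0.015  -0.0769  0.057 ]
```

```bash
python3 -m creep '[[[-0.7,0.83,0],[0,0,0],1],[[-0.7,0.83,0],[0,0,0],1],[[-0.7,0.83,0],[0,0,0],1],[[-0.7,0.83,0],[0,0,0],1],[[-0.7,0.83,0],[0,0,0],1],[[-0.7,0.83,0],[0,0,0],1],[[-0.7,0.83,0],[0,0,0],1],[[-0.7,0.83,0],[0,0,0],1],[[-0.7,0.83,0],[0,0,0],1],[[-0.7,0.83,0],[0,0,0],1]]'; python3 go.py 45 130
```

```text
clock: 1.15
eef_pos: [354.9, -257.5, 226.8]
tool_rot: [-0.001, -0.113, 0.994, 0.003]
wrist_force: [0.8, -0.5, -0.1]
finger_gap: 0.999
t 1.15 F [ 0.8 -0.5 -0.1] gap 0.999 q [-0.18 -0.04 -0.48 -0.01 -1.13 -1.16]
shift mm now-axes [-151.2  180.8   22. ] norm [-3.78   4.521  0.55 ] | target-axes mm [-59.6 222.5  54.7] norm [-1.489  5.563  1.367]
turn deg [  5.55 -27.85  19.94] norm [ 0.0154 -0.0774  0.0554]
```

```bash
python3 -m creep '[[[-0.78,0.93,0.08],[0,0,0],1],[[-0.78,0.93,0.08],[0,0,0],1],[[-0.78,0.93,0.1],[0,0,0],1],[[-0.78,0.93,0.1],[0,0,0],1],[[-0.6,0.7,0.1],[0,0,0],1],[[0,0,0],[0.003,-0.0155,0.011],1],[[0,0,0],[0.003,-0.0155,0.011],1],[[0,0,0],[0.003,-0.0155,0.011],1],[[0,0,0],[0.003,-0.0155,0.011],1],[[0,0,0],[0.003,-0.0155,0.011],1]]'; python3 go.py 45 130
python3 - <<'E'
from bench import robot
import cv2,pickle
m=robot.camera_model("wrist");im=robot.get_image("wrist"); cv2.imwrite("pics/w1.png",cv2.resize(im,None,fx=1.5,fy=1.5,interpolation=cv2.INTER_CUBIC)[...,::-1]); pickle.dump(m,open('w1.pkl','wb'))
E
```

```text
clock: 2.15
eef_pos: [469.4, -40.0, 211.4]
tool_rot: [0.227, 0.05, 0.973, -0.016]
wrist_force: [1.2, -1.9, 1.6]
finger_gap: 0.998
t 2.15 F [ 1.2 -1.9  1.6] gap 0.998 q [ 0.5  -0.26 -0.99  0.54 -0.53 -2.6 ]
shift mm now-axes [ 8.8 -8.   2.1] norm [ 0.22  -0.2    0.052] | target-axes mm [ 8.6 -8.2  1.9] norm [ 0.216 -0.206  0.048]
turn deg [ 0.49 -1.7   1.54] norm [ 0.0014 -0.0047  0.0043]
```

View pics/w1.png

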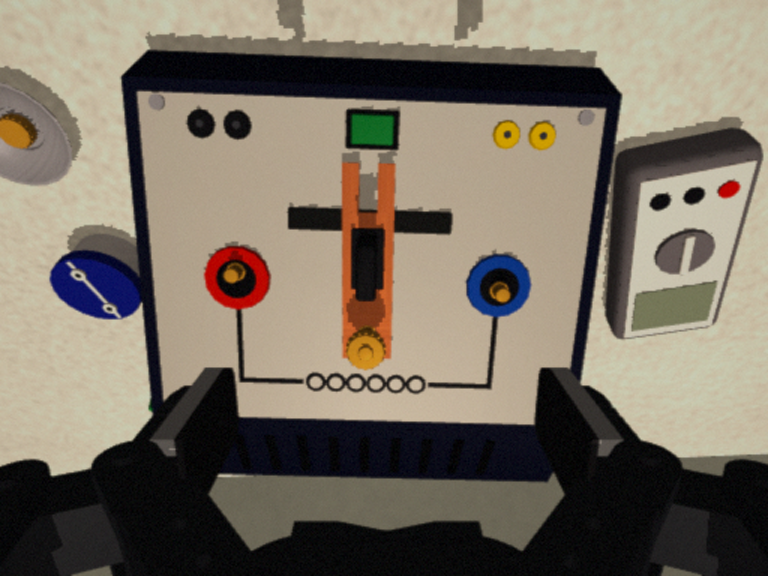

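Wrist view: red collar at (237,278), blue collar (498,285), nut (365,350), and the grip upright around (367,265). All are in 1.5x pixels. I'll zoom in for the stud offset.

Run:
```python
import cv2
im=cv2.imread("pics/w1.png")
a=im[230:330,190:290];b=im[140:370,320:420]
cv2.imwrite("pics/w1c.png",cv2.resize(a,None,fx=5,fy=5,interpolation=cv2.INTER_CUBIC))
cv2.imwrite("pics/w1d.png",cv2.resize(b,None,fx=2.5,fy=2.5,interpolation=cv2.INTER_CUBIC))
```

```text
(no output)
```

View pics/w1c.png

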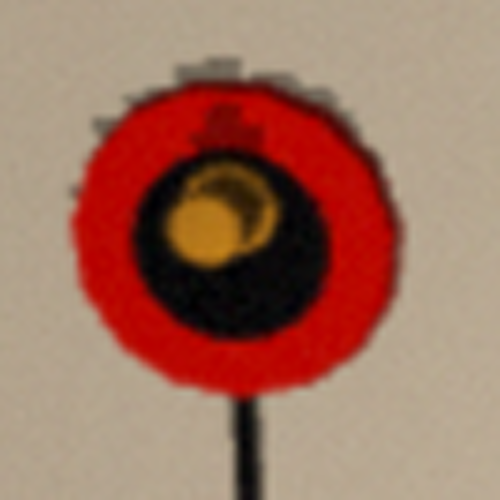

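View pics/w1d.png

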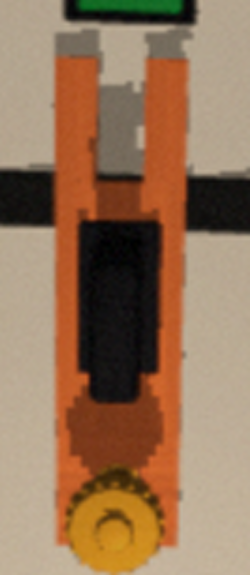

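```bash
cat > f2.py <<'E'
exec(open('f1.py').read().split("cm={n")[0])
import pickle
obs=[o for o in obs if not (o[2]=='b' and o[3][0]>0)]
cm={n:robot.camera_model(n) for n in('top','scene')}; cm['w']=pickle.load(open('w1.pkl','rb'))
W=lambda u,v:((u-.25)/1.5,(v-.25)/1.5)
obs+=[('w',W(236.4,279),'c',(-30,-74.2,0)),('w',W(498,285),'c',(-30,74.2,0)),('w',W(365.2,352.8),'c',(0,0,31)),
('w',W(342,163.2),'l',(96,14,4)),('w',W(394.8,163.2),'l',(96,-14,4)),('w',W(342,357.2),'l',(-14,14,4)),('w',W(391.2,358),'l',(-14,-14,4)),
('w',W(231.2,276),'r',(0,0,10)),('w',W(237.4,271.6),'r',(0,0,-1))]
def res(p,full=False):
    Rz,o,Rc,cs,L=frames(p[:5]);r=[]
    rd=cs+Rc@[-30+p[5],-74.2,0]
    for n,px,k,q in obs:
        q=np.array(q,float)
        X={'b':o+Rz@q,'c':cs+Rc@q,'l':cs+L@q,'r':rd+Rc@q}[k]
        r.append((proj(n,X+(p[6:9] if n=='w' else 0),cm[n])-px))
    return np.array(r) if full else np.r_[np.ravel(r),p[6:9]/2]
r=least_squares(res,[555,-60,-.14,135,0,0,0,0,0],loss='soft_l1')
print(r.x.round(3))
for o_,e in zip(obs,res(r.x,True)): print(o_[0],o_[2],o_[3],e.round(1))
np.save('p.npy',r.x[:5])
Rz,o,Rc,cs,L=frames(r.x[:5])
print('cs',cs,'th',np.degrees(r.x[4]),'target angle',np.degrees(np.arctan2(74.2,30-r.x[5])))
E
python3 f2.py; python3 go.py 45 60
```

```text
[ 5.55034e+02 -6.00470e+01 -1.32000e-01  1.34199e+02  1.10000e-02
 -4.09900e+00  4.99000e-01 -1.74500e+00 -1.12400e+00]
top c (-30, 74.2, 0) [-0.1  0.6]
top c (-30, -74.2, 0) [-0.1  0.2]
top c (0, 0, 28) [0.1 0.7]
top l (96, -14, 4) [-0.4 -0.5]
top l (96, 14, 4) [ 1.6 -0.2]
top l (-14, -14, 4) [-0.3 -0.3]
top l (-14, 14, 4) [0.1 0.2]
scene b (-110, -130, 45) [-1.2 -0.9]
scene b (-110, 130, 45) [0.4 1. ]
scene c (-30, -74.2, 0) [-0.3 -0.1]
scene c (-30, 74.2, 0) [-0.2 -0.2]
scene l (-14, 14, 4) [-0.7 -0.3]
scene l (-14, -14, 4) [-0.1  0.6]
w c (-30, -74.2, 0) [ 0.1 -0.1]
w c (-30, 74.2, 0) [0.5 0.6]
w c (0, 0, 31) [0.1 0.3]
w l (96, 14, 4) [-0.1 -0.5]
w l (96, -14, 4) [0.2 0.2]
w l (-14, 14, 4) [ 0.4 -0.2]
w l (-14, -14, 4) [-0.3 -0.2]
w r (0, 0, 10) [-0.1  0.1]
w r (0, 0, -1) [-0.4 -0.1]
cs [561.58969921 -60.91560173 111.53434276] th 0.6068709330403029 target angle 65.31876982449995
t 2.2 F [-4.3 -1.3 -1.6] gap 1.001 q [ 0.5  -0.26 -1.    0.55 -0.52 -2.62]
shift mm now-axes [ 4.1 -7.5 71.9] norm [ 0.103 -0.187  1.796] | target-axes mm [ 6.1 -7.3 71.7] norm [ 0.152 -0.184  1.793]
turn deg [ 0.14 -1.61  0.59] norm [ 0.0004 -0.0045  0.0016]
```

```bash
python3 -m creep '[[[0.05,-0.06,0.4],[0,-0.002,0.001],1],[[0.05,-0.06,0.6],[0,-0.002,0.001],1],[[0.05,-0.06,0.6],[0,-0.001,0],1],[[0,0,0.2],[0,0,0],1],[[0,0,0],[0,0,0],1]]'; python3 go.py 45 9
```

```text
clock: 2.7
eef_pos: [508.8, -57.5, 169.2]
tool_rot: [0.227, 0.057, 0.972, -0.006]
wrist_force: [0.4, -0.8, 0.1]
finger_gap: 1.001
t 2.7 F [ 0.4 -0.8  0.1] gap 1.001 q [ 0.33 -0.11 -1.01  0.65 -0.3  -2.61]
shift mm now-axes [23.4  1.9 67.5] norm [0.585 0.048 1.688] | target-axes mm [25.4  3.3 66.7] norm [0.635 0.083 1.668]
turn deg [ 1.2  -1.74 -0.07] norm [ 0.0033 -0.0048 -0.0002]
```

The full 28° tilt runs joint 3 into its limit. I'll grip with the tool 14° nearer to vertical, turned about the grip's flat faces.

```bash
python3 -m creep '[[[0,0,0],[0.001,0.017,0],1],[[0,0,0],[0.001,0.017,0],1],[[0.1,0.02,0.2],[0,0,0],1],[[0.15,0.03,0.3],[0,0,0],1],[[0.15,0.03,0.25],[0,0,0],1],[[0,0,0],[0,0,0],1]]'; python3 go.py 43 11
```

```text
clock: 3.3
eef_pos: [499.8, -57.7, 137.1]
tool_rot: [0.137, 0.06, 0.989, -0.01]
wrist_force: [-0.8, -0.7, 0.5]
finger_gap: 1.001
t 3.3 F [-0.8 -0.7  0.5] gap 1.001 q [ 0.37  0.   -0.81  0.26 -0.53 -2.27]
shift mm now-axes [-8.1  4.4 39.8] norm [-0.203  0.111  0.994] | target-axes mm [-9.3  4.5 39.5] norm [-0.233  0.112  0.987]
turn deg [0.08 1.76 0.04] norm [0.0002 0.0049 0.0001]
```

```bash
python3 -m creep '[[[-0.1,0.06,0.15],[0,0.003,0],1],[[-0.1,0.06,0.25],[0,0.002,0],1],[[0,0,0.25],[0,0,0],1],[[0,0,0.2],[0,0,0],1],[[0,0,0],[0,0,0],1]]'; python3 go.py 43 11
python3 - <<'E'
from bench import robot
import cv2
im=robot.get_image("wrist"); cv2.imwrite("pics/w2.png",cv2.resize(im,None,fx=1.5,fy=1.5,interpolation=cv2.INTER_CUBIC)[...,::-1])
E
```

```text
clock: 3.8
eef_pos: [518.6, -54.2, 105.3]
tool_rot: [0.121, 0.059, 0.991, -0.009]
wrist_force: [0.5, -0.6, 1.2]
finger_gap: 0.999
t 3.8 F [ 0.5 -0.6  1.2] gap 0.999 q [ 0.35  0.1  -0.79  0.24 -0.48 -2.24]
shift mm now-axes [ 0.7 -1.5  4.2] norm [ 0.017 -0.038  0.105] | target-axes mm [ 0.7 -1.5  4.2] norm [ 0.017 -0.037  0.105]
turn deg [ 0.14 -0.05  0.12] norm [ 0.0004 -0.0001  0.0003]
```

View pics/w2.png

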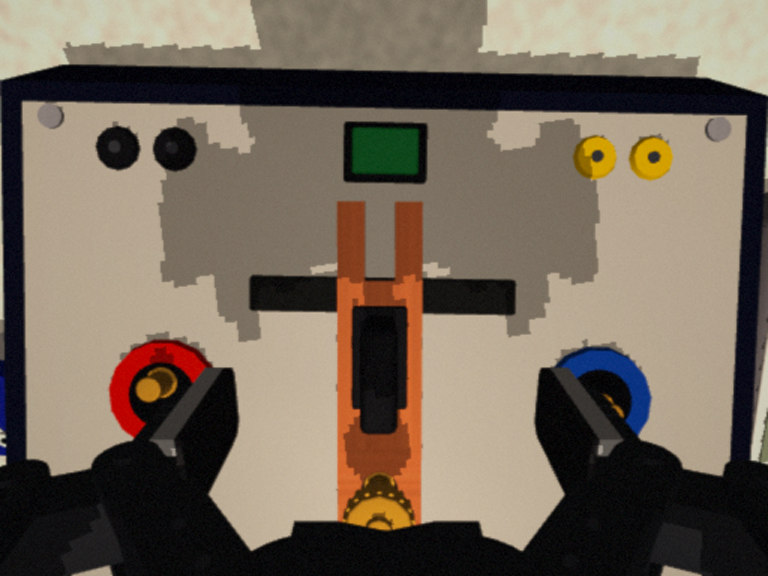

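Wrist view: the grip (380,360) is centred between the pads, about 1.5 mm off, and the fingers are clear of both tap studs. Closing.

```bash
python3 -m creep '[[[0.01,-0.04,0.07],[0,0,0],1],[[0,0,0],[0,0,0],-1],[[0,0,0],[0,0,0],-1],[[0,0,0],[0,0,0],-1],[[0,0,0],[0,0,0],-1],[[0,0,0],[0,0,0],-1],[[0,0,0],[0,0,0],-1],[[0,0,0],[0,0,0],-1]]' 45; python3 go.py 43 11
```

```text
clock: 4.65
eef_pos: [518.3, -56.2, 103.7]
tool_rot: [0.122, 0.059, 0.991, -0.009]
wrist_force: [0.4, -0.3, -1.7]
finger_gap: 0.11
t 4.65 F [ 0.4 -0.3 -1.7] gap 0.11 q [ 0.34  0.1  -0.79  0.25 -0.47 -2.24]
shift mm now-axes [0.3 0.5 2.6] norm [0.007 0.014 0.065] | target-axes mm [0.3 0.6 2.6] norm [0.007 0.014 0.065]
turn deg [0.17 0.04 0.1 ] norm [0.0005 0.0001 0.0003]
```

```bash
cat > held.py <<'E'
from go import *
import sys
# save: relation tool->link at grasp (link assumed at fitted pose); 
def rel():
    s=robot.read_state(); Rn=Ro.from_quat(s['tool_rot'],scalar_first=True).as_matrix()
    _,_,_,cs,L=frames(np.load('p.npy'))
    return L.T@(s['eef_pos']-cs), L.T@Rn
if sys.argv[1]=='save':
    a,b=rel(); np.savez('held.npz',a=a,b=b); print(a.round(1))
else:
    dth,lift=float(sys.argv[2]),float(sys.argv[3]); dx=float(sys.argv[4]) if len(sys.argv)>4 else 0
    h=np.load('held.npz'); p=np.load('p.npy'); 
    s=robot.read_state(); Rn=Ro.from_quat(s['tool_rot'],scalar_first=True).as_matrix()
    _,_,Rc,cs,L0=frames(p)
    Lk=Rn@h['b'].T; eye=s['eef_pos']-Lk@h['a']
    e=Rc.T@(eye-cs); r=Ro.from_matrix(L0.T@Lk).as_rotvec(degrees=True)
    print('link now: eye in stud frame',e.round(2),'rot(link axes) deg',r.round(2),'F stud-frame',(Rc.T@s['wrist_force']).round(1))
    p2=p.copy(); p2[4]+=np.radians(dth); _,_,_,_,L=frames(p2)
    delta(cs+L@(h['a']+[dx,0,lift]),L@h['b'])
E
python3 held.py save; python3 held.py t 0 12.5
```

```text
[42.1  0.6 13.5]
link now: eye in stud frame [0. 0. 0.] rot(link axes) deg [-0. -0. -0.] F stud-frame [-0.4 -0.3 -1.7]
t 4.65 F [ 0.4 -0.3 -1.7] gap 0.11 q [ 0.34  0.1  -0.79  0.25 -0.47 -2.24]
shift mm now-axes [  3.    0.  -12.1] norm [ 0.075  0.001 -0.303] | target-axes mm [  3.    0.  -12.1] norm [ 0.075  0.001 -0.303]
turn deg [ 0. -0. -0.] norm [ 0. -0. -0.]
```

```bash
python3 -m creep '[[[0.025,0,-0.1],[0,0,0],-1],[[0.025,0,-0.1],[0,0,0],-1],[[0.025,0,-0.1],[0,0,0],-1],[[0,0,0],[0,0,0],-1]]'; python3 held.py t 0 12.5
```

```text
clock: 5.05
eef_pos: [511.8, -55.5, 115.3]
tool_rot: [0.122, 0.059, 0.991, -0.009]
wrist_force: [-0.2, 0.0, -1.2]
finger_gap: 0.108
link now: eye in stud frame [-0.41 -0.14 13.35] rot(link axes) deg [ 0.01 -0.04 -0.  ] F stud-frame [-0.8 -0.  -1. ]
t 5.05 F [-0.2  0.  -1.2] gap 0.108 q [ 0.35  0.07 -0.78  0.23 -0.51 -2.24]
shift mm now-axes [-0.6  0.1  0.8] norm [-0.015  0.003  0.019] | target-axes mm [-0.6  0.1  0.8] norm [-0.015  0.003  0.019]
turn deg [-0.01 -0.04 -0.  ] norm [-0.     -0.0001 -0.    ]
```

```bash
python3 -m creep '[[[-0.008,-0.09,0.004],[0.0034,0,-0.0135],-1],[[-0.004,-0.092,-0.001],[0.0034,0,-0.0135],-1],[[-0.004,-0.092,-0.001],[0.0034,0,-0.0135],-1],[[0,0,0],[0,0,0],-1]]'; python3 held.py t 30 13
```

```text
clock: 5.45
eef_pos: [512.3, -66.4, 116.8]
tool_rot: [0.118, -0.067, 0.989, -0.057]
wrist_force: [-0.3, -0.4, -1.0]
finger_gap: 0.111
link now: eye in stud frame [ 0.32  0.34 13.84] rot(link axes) deg [1.000e-02 1.100e-01 1.554e+01] F stud-frame [-0.6 -0.4 -0.8]
t 5.45 F [-0.3 -0.4 -1. ] gap 0.111 q [ 0.36  0.07 -0.84  0.38 -0.5  -2.12]
shift mm now-axes [ -1.2 -10.7   0.5] norm [-0.031 -0.269  0.011] | target-axes mm [  1.4 -10.7   1.1] norm [ 0.035 -0.267  0.028]
turn deg [  3.45   0.15 -14.05] norm [ 0.0096  0.0004 -0.039 ]
```

Tracks well. I'll carry on.

```bash
python3 -m creep '[[[-0.01,-0.09,0.01],[0.0034,0,-0.0135],-1],[[-0.008,-0.092,0.01],[0.0034,0,-0.0135],-1],[[-0.004,-0.09,0.003],[0.0034,0,-0.0135],-1],[[0,0,0],[0,0,0],-1]]'; python3 held.py t 45 13
```

```text
clock: 5.85
eef_pos: [515.9, -76.6, 118.3]
tool_rot: [0.113, -0.188, 0.97, -0.103]
wrist_force: [-0.1, -0.2, -1.1]
finger_gap: 0.11
link now: eye in stud frame [ 0.81  0.66 12.95] rot(link axes) deg [ 0.05  0.23 30.49] F stud-frame [-0.6 -0.2 -0.9]
t 5.85 F [-0.1 -0.2 -1.1] gap 0.11 q [ 0.36  0.07 -0.9   0.55 -0.47 -2.02]
shift mm now-axes [ -0.4 -10.7  -0.3] norm [-0.011 -0.268 -0.008] | target-axes mm [  2.2 -10.5   0.3] norm [ 0.055 -0.262  0.008]
turn deg [  3.37   0.24 -14.11] norm [ 0.0093  0.0007 -0.0392]
```

```bash
python3 -m creep '[[[-0.006,-0.09,-0.003],[0.0032,0.0003,-0.0135],-1],[[-0.004,-0.09,-0.003],[0.0032,0.0003,-0.0135],-1],[[-0.003,-0.09,-0.003],[0.0032,0,-0.0135],-1],[[0,0,0],[0,0,0],-1]]'; python3 held.py t 60 13
```

```text
clock: 6.25
eef_pos: [520.9, -86.0, 122.0]
tool_rot: [0.103, -0.301, 0.937, -0.144]
wrist_force: [0.2, -0.1, -0.9]
finger_gap: 0.107
link now: eye in stud frame [ 1.37  0.25 13.22] rot(link axes) deg [1.000e-02 7.000e-02 4.494e+01] F stud-frame [-0.2 -0.  -0.9]
t 6.25 F [ 0.2 -0.1 -0.9] gap 0.107 q [ 0.33  0.06 -0.95  0.73 -0.45 -1.93]
shift mm now-axes [ -0.5 -10.1   0. ] norm [-0.012 -0.253  0.001] | target-axes mm [ 2.1 -9.9  0.7] norm [ 0.052 -0.248  0.017]
turn deg [  3.59   0.11 -14.63] norm [ 0.01    0.0003 -0.0406]
```

```bash
python3 -m creep '[[[-0.006,-0.083,0],[0.0033,0,-0.0135],-1],[[-0.004,-0.083,0],[0.0033,0,-0.0135],-1],[[0,-0.03,0],[0.001,0,-0.005],-1],[[0,0,0],[0,0,0],-1]]'; python3 held.py t 64.7 13;python3 - <<'E'
from bench import robot
import cv2,pickle
m=robot.camera_model("wrist");im=robot.get_image("wrist"); cv2.imwrite("pics/w3.png",cv2.resize(im,None,fx=1.5,fy=1.5,interpolation=cv2.INTER_CUBIC)[...,::-1]); pickle.dump(m,open('w3.pkl','wb'))
E
```

```text
clock: 6.65
eef_pos: [526.1, -92.4, 125.2]
tool_rot: [0.097, -0.385, 0.901, -0.175]
wrist_force: [-0.5, 0.5, -1.6]
finger_gap: 0.106
link now: eye in stud frame [ 1.84 -0.46 13.28] rot(link axes) deg [-2.000e-02  1.300e-01  5.593e+01] F stud-frame [-1.3  0.4 -1.1]
t 6.65 F [-0.5  0.5 -1.6] gap 0.106 q [ 0.29  0.06 -1.    0.9  -0.42 -1.87]
shift mm now-axes [-0.  -4.6  0.2] norm [-0.    -0.116  0.005] | target-axes mm [ 0.7 -4.6  0.4] norm [ 0.017 -0.114  0.009]
turn deg [ 2.06  0.14 -8.52] norm [ 0.0057  0.0004 -0.0237]
```

View pics/w3.png

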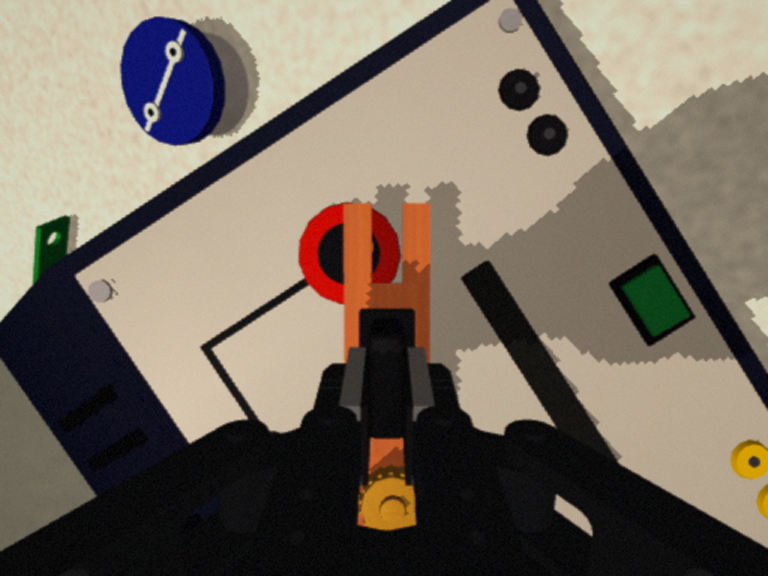

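Joint 3 is at -1.00 (limit -1.02) before the red stud is reached, so I'll back off to 45°, set the link down clear of the stud and re-grip at a better tilt. The picture shows the link lifted, with the slot (385,240) just short of the red collar (350,253).

```bash
python3 -m creep '[[[0.003,0.09,0],[-0.0034,0,0.0135],-1],[[0.003,0.09,0],[-0.0034,0,0.0135],-1],[[0,0.02,0],[-0.0007,0,0.0027],-1],[[0,0,0],[0,0,0],-1]]'; python3 held.py t 45 1
```

```text
clock: 7.1
eef_pos: [520.7, -86.7, 122.0]
tool_rot: [0.104, -0.293, 0.94, -0.141]
wrist_force: [0.1, -0.4, -0.8]
finger_gap: 0.107
link now: eye in stud frame [ 1.82 -1.07 13.31] rot(link axes) deg [-4.000e-02  7.000e-02  4.382e+01] F stud-frame [-0.3 -0.4 -0.7]
t 7.1 F [ 0.1 -0.4 -0.8] gap 0.107 q [ 0.33  0.06 -0.95  0.71 -0.45 -1.92]
shift mm now-axes [-2.4  1.1 12. ] norm [-0.061  0.028  0.301] | target-axes mm [-2.5  1.1 12. ] norm [-0.062  0.029  0.3  ]
turn deg [ 0.29  0.08 -1.14] norm [ 0.0008  0.0002 -0.0032]
```

```bash
python3 -m creep '[[[-0.02,0.01,0.1],[0,0,0],-1],[[-0.02,0.01,0.1],[0,0,0],-1],[[-0.02,0.01,0.08],[0,0,0],-1],[[0,0,0.03],[0,0,0],-1],[[0,0,0],[0,0,0],-1]]'; python3 held.py t 45 0
```

```text
clock: 7.6
eef_pos: [526.3, -86.5, 109.8]
tool_rot: [0.105, -0.295, 0.939, -0.141]
wrist_force: [-10.2, 6.1, 11.3]
finger_gap: 0.105
link now: eye in stud frame [ 0.9   0.05 -0.04] rot(link axes) deg [-0.06  0.16 44.04] F stud-frame [-4.4  4.7 15.1]
t 7.6 F [-10.2   6.1  11.3] gap 0.105 q [ 0.3   0.09 -0.97  0.78 -0.41 -1.98]
shift mm now-axes [ 0.6 -0.1 -0. ] norm [ 0.016 -0.003 -0.   ] | target-axes mm [ 0.6 -0.1 -0. ] norm [ 0.016 -0.002 -0.   ]
turn deg [ 0.23  0.17 -0.93] norm [ 0.0006  0.0005 -0.0026]
```

Seated, felt at z≈0. Opening, then tilting about the grip.

```bash
python3 -m creep '[[[0,0,-0.01],[0,0,0],0],[[0,0,0],[0,0,0],0],[[0,0,0],[0,0,0],0],[[0,0,0],[0,0,0],0],[[0,0,0],[0,0,0],0]]'; A=27 python3 go.py 46 16 43.5; A=27 python3 go.py 46 13 43.5
```

```text
clock: 8.1
eef_pos: [526.7, -86.8, 110.3]
tool_rot: [0.105, -0.295, 0.939, -0.142]
wrist_force: [0.6, -0.3, 0.4]
finger_gap: 0.498
t 8.1 F [ 0.6 -0.3  0.4] gap 0.498 q [ 0.3   0.09 -0.97  0.78 -0.41 -1.98]
shift mm now-axes [ 5.2  2.2 -1.2] norm [ 0.129  0.054 -0.031] | target-axes mm [ 5.3  2.1 -0. ] norm [ 0.133  0.053 -0.   ]
turn deg [-0.07 13.23  0.62] norm [-0.0002  0.0368  0.0017]
t 8.1 F [ 0.6 -0.3  0.4] gap 0.498 q [ 0.3   0.09 -0.97  0.78 -0.41 -1.98]
shift mm now-axes [4.5 2.2 1.7] norm [0.111 0.054 0.042] | target-axes mm [4.  2.1 2.7] norm [0.099 0.053 0.067]
turn deg [-0.07 13.23  0.62] norm [-0.0002  0.0368  0.0017]
```

```bash
python3 -m creep '[[[0.06,0.0,-0.03],[0,0.013,0],0],[[0.06,0.0,0],[0,0.013,0],0],[[0.02,0,0],[0,0.012,0],0],[[0,0,0],[0,0,0],0]]'; A=27 python3 go.py 46 13 43.5
```

```text
clock: 8.5
eef_pos: [520.0, -90.2, 111.2]
tool_rot: [-0.012, -0.274, 0.945, -0.176]
wrist_force: [0.1, 0.6, 0.0]
finger_gap: 0.503
t 8.5 F [0.1 0.6 0. ] gap 0.503 q [ 0.42  0.2  -0.76  0.52 -0.75 -1.83]
shift mm now-axes [-3.6  1.6  2.9] norm [-0.091  0.04   0.073] | target-axes mm [-3.6  1.6  3. ] norm [-0.089  0.041  0.074]
turn deg [-0.04 -0.98  0.54] norm [-0.0001 -0.0027  0.0015]
```

```bash
python3 -m creep '[[[-0.08,0.0,0.06],[0,0,0],0],[[0,0,0],[0,0,0],-1],[[0,0,0],[0,0,0],-1],[[0,0,0],[0,0,0],-1],[[0,0,0],[0,0,0],-1],[[0,0,0],[0,0,0],-1]]' 45; A=27 python3 go.py 46 13 43.5
python3 - <<'E'
from bench import robot
import cv2,pickle
m=robot.camera_model("wrist");im=robot.get_image("wrist"); cv2.imwrite("pics/w4.png",cv2.resize(im,None,fx=1.5,fy=1.5,interpolation=cv2.INTER_CUBIC)[...,::-1]); pickle.dump(m,open('w4.pkl','wb'))
E
```

```text
clock: 9.1
eef_pos: [521.0, -90.8, 107.7]
tool_rot: [-0.011, -0.274, 0.945, -0.176]
wrist_force: [0.1, 0.8, -1.2]
finger_gap: 0.109
t 9.1 F [ 0.1  0.8 -1.2] gap 0.109 q [ 0.41  0.21 -0.76  0.53 -0.74 -1.84]
shift mm now-axes [-2.7  1.4 -0.7] norm [-0.066  0.036 -0.017] | target-axes mm [-2.7  1.5 -0.6] norm [-0.066  0.037 -0.016]
turn deg [-0.   -0.85  0.49] norm [-0.     -0.0024  0.0014]
```

View pics/w4.png

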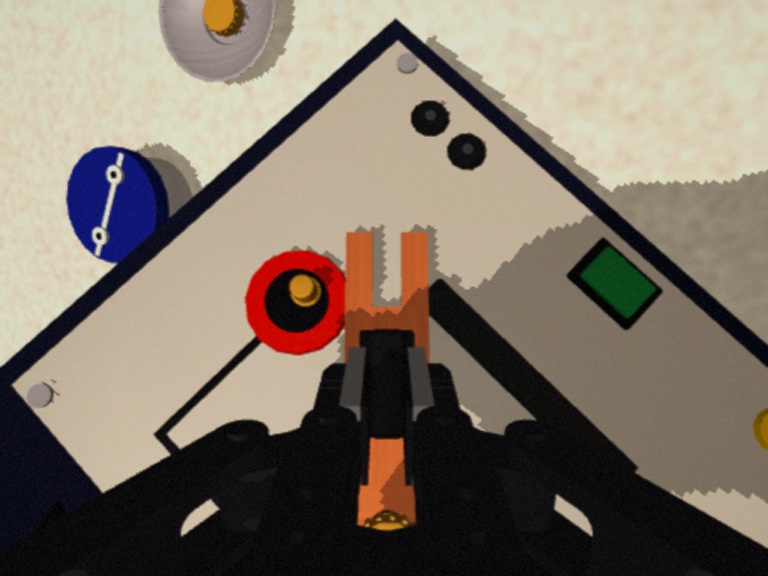

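```bash
cat > f4.py <<'E'
from fit import *
import pickle,sys
m=pickle.load(open('w4.pkl','rb')); p=np.load('p.npy')
W=lambda u,v:np.array(((u-.25)/1.5,(v-.25)/1.5))
o=[(W(296,301),'c',(-30,-74.2,0)),(W(301.5,288),'c',(-34.1,-74.2,10)),(W(397,26),'b',(-110,-130,45)),
(W(347,233),'l',(96,14,4)),(W(428,233),'l',(96,-14,4)),(W(373,233),'l',(96,5,4)),(W(401,233),'l',(96,-5,4))]
def f(v,full=False):
    q=p.copy(); q[4]+=v[0]; Rz,o_,Rc,cs,L=frames(q); e=cs+Rc@[v[1],v[2],0]; r=[]
    for px,k,a in o:
        a=np.array(a,float); X={'c':cs+Rc@a,'l':e+L@a,'b':o_+Rz@a}[k]+v[3:6]
        r.append(proj('w',X,m)-px)
    return np.array(r) if full else np.r_[np.ravel(r),v[1:6]/1.5]
r=least_squares(f,[.76,0,0,0,0,0],loss='soft_l1'); print(np.degrees(r.x[0]),r.x[1:].round(2)); print(f(r.x,True).round(1))
E
python3 f4.py
```

```text
44.302355331030626 [-0.61 -0.91  0.13 -1.24 -1.05]
[[ 1.1  0.6]
 [ 0.1  0.2]
 [-2.6 -2.7]
 [ 0.   0.2]
 [-0.4 -0.1]
 [-0.1  0.1]
 [ 0.4  0. ]]
```

```bash
sed -e "s/return L.T@(s\['eef_pos'\]-cs), L.T@Rn/return L.T@(s['eef_pos']-cs-Rc@np.array([-.6,-.9,0])), L.T@Rn/; s/_,_,_,cs,L=frames(np.load('p.npy'))/q=np.load('p.npy'); q[4]+=np.radians(44.3); _,_,Rc,cs,L=frames(q)/" held.py > held2.py; sed -i "s/held.npz/held2.npz/" held2.py; python3 held2.py save; python3 held2.py t 44.3 13.3
```

```text
[47.6  0.5 13.6]
link now: eye in stud frame [-0.6 -0.9  0. ] rot(link axes) deg [ 0.  -0.  44.3] F stud-frame [-1.1  0.4 -1.1]
t 9.15 F [-0.4  0.5 -1.4] gap 0.107 q [ 0.41  0.21 -0.76  0.53 -0.74 -1.84]
shift mm now-axes [  5.3   0.3 -12.3] norm [ 0.132  0.007 -0.306] | target-axes mm [  5.3   0.3 -12.3] norm [ 0.132  0.007 -0.306]
turn deg [-0. -0. -0.] norm [-0. -0. -0.]
```

```bash
python3 -m creep '[[[0.044,0,-0.1],[0,0,0],-1],[[0.044,0,-0.1],[0,0,0],-1],[[0.04,0,-0.08],[0,0,0],-1],[[0,0,0],[0,0,0],-1]]'; python3 held2.py t 54.5 13.3
```

```text
clock: 9.55
eef_pos: [515.1, -89.6, 119.9]
tool_rot: [-0.011, -0.274, 0.946, -0.175]
wrist_force: [0.0, 0.8, -0.5]
finger_gap: 0.106
link now: eye in stud frame [-0.04 -0.61 13.65] rot(link axes) deg [0.000e+00 2.000e-02 4.427e+01] F stud-frame [-0.3  0.8 -0.5]
t 9.55 F [ 0.   0.8 -0.5] gap 0.106 q [ 0.43  0.18 -0.76  0.51 -0.77 -1.82]
shift mm now-axes [-1.3 -8.  -0.4] norm [-0.034 -0.201 -0.009] | target-axes mm [-0.1 -8.2  0.3] norm [-0.002 -0.204  0.008]
turn deg [ 4.77  0.05 -9.04] norm [ 0.0133  0.0002 -0.0251]
```

```bash
python3 -m creep '[[[-0.017,-0.1,-0.004],[0.0066,0,-0.0125],-1],[[-0.01,-0.1,-0.002],[0.0066,0,-0.0125],-1],[[0,0,0],[0,0,0],-1]]'; python3 held2.py t 64.7 13.3
```

```text
clock: 9.85
eef_pos: [521.1, -94.7, 123.5]
tool_rot: [-0.013, -0.35, 0.912, -0.214]
wrist_force: [0.2, -0.1, -1.2]
finger_gap: 0.109
link now: eye in stud frame [ 0.75  0.73 13.81] rot(link axes) deg [-4.000e-02  1.500e-01  5.475e+01] F stud-frame [-0.4 -0.1 -1.2]
t 9.85 F [ 0.2 -0.1 -1.2] gap 0.109 q [ 0.44  0.18 -0.83  0.66 -0.74 -1.81]
shift mm now-axes [-0.  -8.   0.4] norm [-0.001 -0.201  0.009] | target-axes mm [ 1.2 -7.9  1. ] norm [ 0.029 -0.197  0.026]
turn deg [ 4.61  0.18 -8.82] norm [ 0.0128  0.0005 -0.0245]
```

```bash
python3 -m creep '[[[0,-0.1,0.005],[0.0064,0.0002,-0.0122],-1],[[0,-0.1,0.005],[0.0064,0.0002,-0.0122],-1],[[0,0,0],[0,0,0],-1]]'; python3 held2.py t 64.7 13;  python3 - <<'E'
from bench import robot
import cv2,pickle
m=robot.camera_model("wrist");im=robot.get_image("wrist"); cv2.imwrite("pics/w5.png",cv2.resize(im[90:290,150:370],None,fx=3.5,fy=3,interpolation=cv2.INTER_CUBIC)[...,::-1]); pickle.dump(m,open('w5.pkl','wb'))
E
```

```text
clock: 10.15
eef_pos: [526.8, -99.8, 126.6]
tool_rot: [-0.016, -0.418, 0.874, -0.249]
wrist_force: [-1.2, -0.3, -1.0]
finger_gap: 0.109
link now: eye in stud frame [ 0.65  0.34 13.49] rot(link axes) deg [2.000e-02 9.000e-02 6.457e+01] F stud-frame [-1.5 -0.5 -0.3]
t 10.15 F [-1.2 -0.3 -1. ] gap 0.109 q [ 0.43  0.17 -0.91  0.83 -0.71 -1.81]
shift mm now-axes [0.3 0.3 0.6] norm [0.007 0.008 0.016] | target-axes mm [0.3 0.3 0.6] norm [0.007 0.008 0.016]
turn deg [ 0.01  0.06 -0.14] norm [ 0.      0.0002 -0.0004]
```

View pics/w5.png

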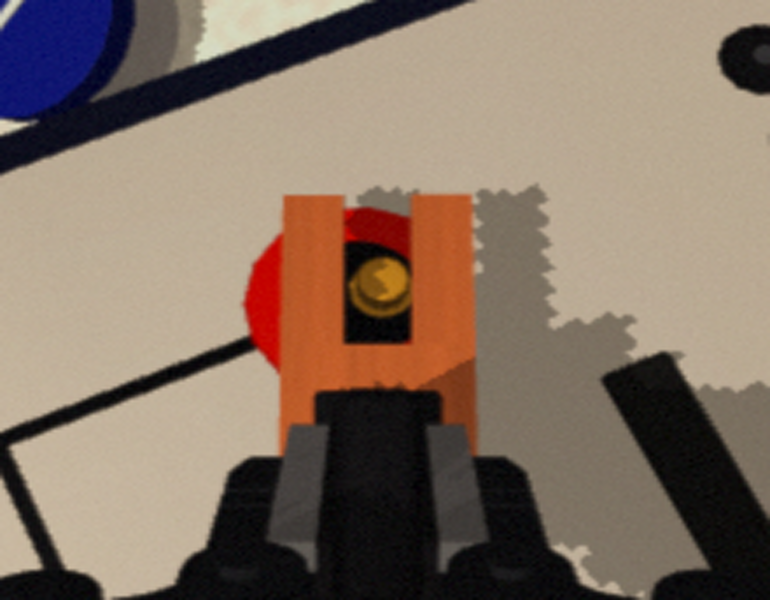

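The stud tip (383,281) shows inside the slot (centre 378), about 0.7 mm to the right. I'll make a small correction, then lower while feeling the force.

```bash
python3 -m creep '[[[-0.01,0.014,0.03],[-0.0006,0,0.0012],-1],[[-0.02,0,0.05],[0,0,0],-1],[[0,0,0],[0,0,0],-1]]'; python3 held2.py t 64.2 10;  python3 - <<'E'
from bench import robot
import cv2,pickle
im=robot.get_image("wrist"); cv2.imwrite("pics/w6.png",cv2.resize(im[90:290,150:370],None,fx=3.5,fy=3,interpolation=cv2.INTER_CUBIC)[...,::-1])
E
```

```text
clock: 10.5
eef_pos: [528.6, -99.8, 123.5]
tool_rot: [-0.014, -0.409, 0.879, -0.246]
wrist_force: [-1.2, -0.1, -1.8]
finger_gap: 0.107
link now: eye in stud frame [1.73 0.18 9.94] rot(link axes) deg [ 0.07  0.2  63.39] F stud-frame [-1.9 -0.3 -1. ]
t 10.5 F [-1.2 -0.1 -1.8] gap 0.107 q [ 0.42  0.17 -0.9   0.83 -0.7  -1.82]
shift mm now-axes [0.9 0.8 0.3] norm [0.021 0.019 0.007] | target-axes mm [0.8 0.8 0.3] norm [0.021 0.019 0.007]
turn deg [ 0.24  0.13 -0.79] norm [ 0.0007  0.0004 -0.0022]
```

View pics/w6.png

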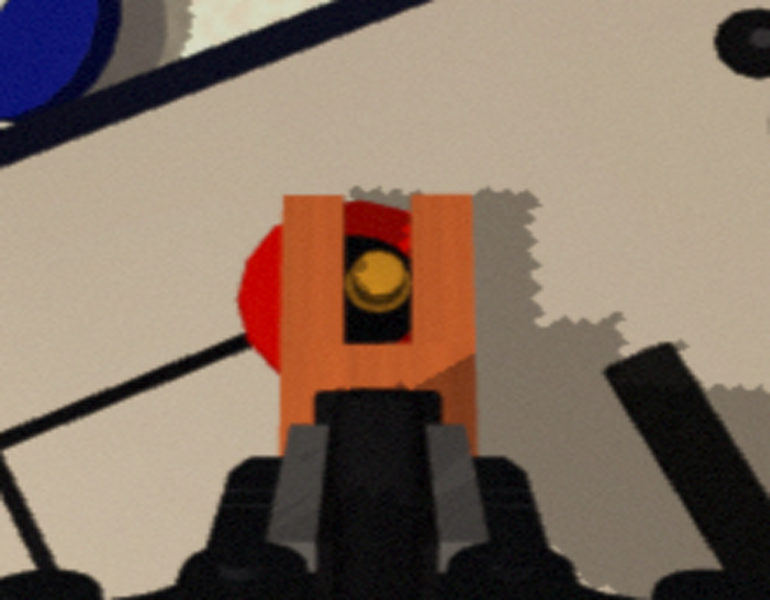

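```bash
python3 -m creep '[[[-0.015,0.009,0.03],[0.0007,0,-0.0015],-1],[[-0.02,0,0.04],[0,0,0],-1],[[0,0,0],[0,0,0],-1]]'; python3 held2.py t 64 0;  python3 - <<'E'
from bench import robot
import cv2,pickle
im=robot.get_image("wrist"); cv2.imwrite("pics/w7.png",cv2.resize(im[90:290,150:370],None,fx=3.5,fy=3,interpolation=cv2.INTER_CUBIC)[...,::-1])
E
```

```text
clock: 10.85
eef_pos: [530.2, -99.6, 120.3]
tool_rot: [-0.015, -0.414, 0.876, -0.247]
wrist_force: [-0.4, -0.3, -1.0]
finger_gap: 0.109
link now: eye in stud frame [1.16 0.76 6.46] rot(link axes) deg [4.0e-02 2.0e-01 6.4e+01] F stud-frame [-0.8 -0.3 -0.8]
t 10.85 F [-0.4 -0.3 -1. ] gap 0.109 q [ 0.42  0.18 -0.91  0.85 -0.7  -1.83]
shift mm now-axes [-1.9  0.7  6.2] norm [-0.048  0.017  0.154] | target-axes mm [-1.9  0.7  6.2] norm [-0.048  0.017  0.154]
turn deg [-0.12  0.14 -0.06] norm [-0.0003  0.0004 -0.0002]
```

View pics/w7.png

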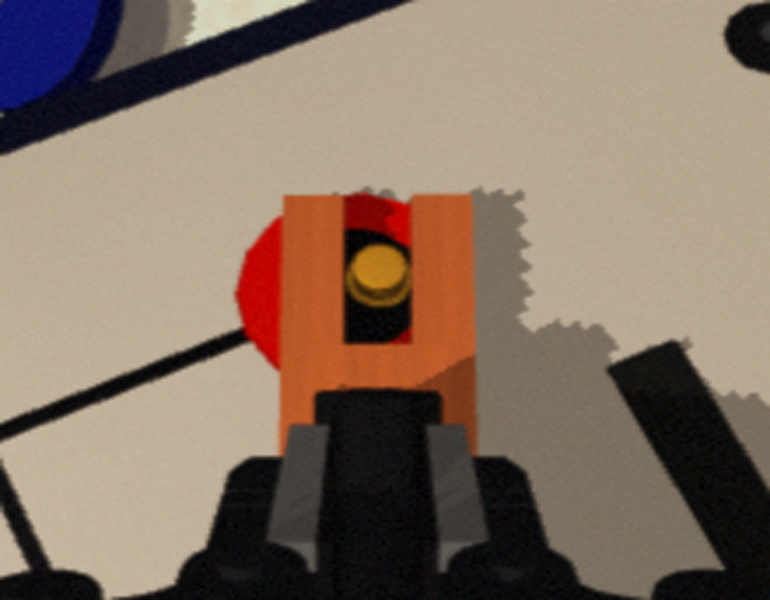

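Underside is at 6.5 mm, so the stud is already in the slot and centred (379,268), with no resistance. Lowering the rest gently.

```bash
python3 -m creep '[[[-0.015,0.004,0.05],[0,0,0],-1],[[-0.018,0,0.045],[0,0,0],-1],[[0,0,0],[0,0,0],-1]]'; python3 held2.py t 64 0
```

```text
clock: 11.2
eef_pos: [531.9, -100.3, 116.5]
tool_rot: [-0.014, -0.414, 0.876, -0.247]
wrist_force: [-0.6, -0.6, -2.2]
finger_gap: 0.106
link now: eye in stud frame [0.9  0.34 2.3 ] rot(link axes) deg [4.000e-02 2.300e-01 6.399e+01] F stud-frame [-1.5 -0.6 -1.8]
t 11.2 F [-0.6 -0.6 -2.2] gap 0.106 q [ 0.41  0.19 -0.91  0.86 -0.69 -1.84]
shift mm now-axes [-0.4  0.6  2.2] norm [-0.011  0.015  0.056] | target-axes mm [-0.4  0.6  2.2] norm [-0.011  0.015  0.056]
turn deg [-0.12  0.16 -0.07] norm [-0.0003  0.0005 -0.0002]
```

```bash
python3 -m creep '[[[-0.014,0,0.03],[0,0,0],-1],[[-0.01,0,0.02],[0,0,0],-1],[[0,0,0],[0,0,0],-1]]'; python3 held2.py t 64 0
```

```text
clock: 11.5
eef_pos: [532.9, -100.6, 114.3]
tool_rot: [-0.014, -0.414, 0.876, -0.247]
wrist_force: [-0.4, 0.2, 0.1]
finger_gap: 0.105
link now: eye in stud frame [ 0.85  0.17 -0.17] rot(link axes) deg [4.000e-02 2.200e-01 6.399e+01] F stud-frame [-0.3  0.1  0.3]
t 11.5 F [-0.4  0.2  0.1] gap 0.105 q [ 0.41  0.19 -0.91  0.87 -0.68 -1.84]
shift mm now-axes [ 0.6  0.6 -0. ] norm [ 0.014  0.016 -0.001] | target-axes mm [ 0.6  0.6 -0. ] norm [ 0.014  0.016 -0.001]
turn deg [-0.12  0.15 -0.08] norm [-0.0003  0.0004 -0.0002]
```

```bash
python3 -m creep '[[[-0.008,0,0.016],[0,0,0],-1],[[0,0,0],[0,0,0],-1]]'; python3 held2.py t 64 0
```

```text
clock: 11.7
eef_pos: [533.1, -100.7, 114.3]
tool_rot: [-0.014, -0.414, 0.876, -0.248]
wrist_force: [-0.9, 0.2, -0.9]
finger_gap: 0.109
link now: eye in stud frame [ 1.03  0.11 -0.27] rot(link axes) deg [ 0.09  0.24 64.01] F stud-frame [-1.2  0.1 -0.4]
t 11.7 F [-0.9  0.2 -0.9] gap 0.109 q [ 0.41  0.19 -0.91  0.87 -0.68 -1.84]
shift mm now-axes [ 0.6  0.8 -0.1] norm [ 0.016  0.021 -0.003] | target-axes mm [ 0.6  0.8 -0.1] norm [ 0.016  0.021 -0.002]
turn deg [-0.17  0.14 -0.08] norm [-0.0005  0.0004 -0.0002]
```

```bash
python3 -m creep '[[[-0.014,0,0.03],[0,0,0],-1],[[0,0,0.0],[0,0,0],-1]]'; python3 held2.py t 64 0
```

```text
clock: 11.9
eef_pos: [533.3, -100.8, 114.5]
tool_rot: [-0.014, -0.414, 0.876, -0.249]
wrist_force: [-0.9, 1.5, -1.3]
finger_gap: 0.105
link now: eye in stud frame [ 1.24  0.02 -0.16] rot(link axes) deg [ 0.18  0.29 64.06] F stud-frame [-1.6  1.4 -0.7]
t 11.9 F [-0.9  1.5 -1.3] gap 0.105 q [ 0.41  0.19 -0.91  0.88 -0.68 -1.85]
shift mm now-axes [ 0.6  1.1 -0. ] norm [ 0.015  0.027 -0.   ] | target-axes mm [0.6 1.1 0. ] norm [0.015 0.027 0.   ]
turn deg [-0.29  0.14 -0.08] norm [-0.0008  0.0004 -0.0002]
```

Movement is blocked at z≈0, so it is seated; the idle row lets the press relax. Releasing and looking.

```bash
python3 -m creep '[[[0,0,0],[0,0,0],0],[[0,0,0],[0,0,0],0],[[0,0,0],[0,0,0],0],[[0,0,0],[0,0,0],0],[[0,0,0],[0,0,0],0.2],[[0,0,-0.3],[0,0,0],0.2],[[0,0,-0.7],[0,0,0],0.2],[[0,0,-0.8],[0,0,0],0.2],[[0,0,-0.8],[0,0,0],0.2],[[0,0,0],[0,0,0],0.2]]';  python3 - <<'E'
from bench import robot
import cv2,pickle
print(robot.read_state()['q'].round(2))
m=robot.camera_model("wrist");im=robot.get_image("wrist"); cv2.imwrite("pics/w8.png",cv2.resize(im,None,fx=1.5,fy=1.5,interpolation=cv2.INTER_CUBIC)[...,::-1]); pickle.dump(m,open('w8.pkl','wb'))
E
```

```text
clock: 12.9
eef_pos: [513.1, -53.6, 207.1]
tool_rot: [-0.016, -0.413, 0.876, -0.248]
wrist_force: [0.5, 0.3, 0.5]
finger_gap: 0.6
[ 0.6   0.06 -0.76  0.61 -0.96 -1.69]
```

View pics/w8.png

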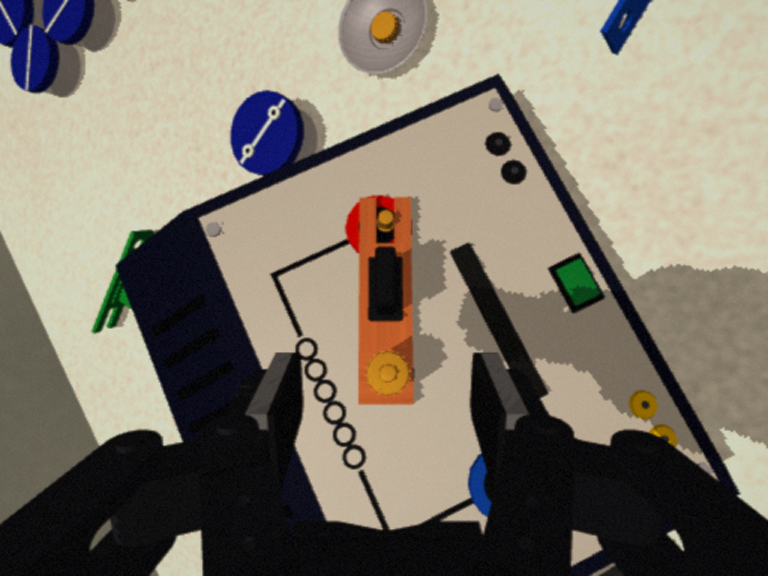

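Wrist view: the link lies along the nut (388,373) to red stud (386,220), with the stud in the slot and the gripper clear. I'll check flatness and the bystanders from the fixed cameras.

```bash
python3 - <<'E'
from bench import robot
import cv2,numpy as np
s=robot.get_image("scene")[...,::-1]; t=robot.get_image("top")[...,::-1]
a=cv2.resize(s[130:240,195:325],(520,440),interpolation=cv2.INTER_CUBIC)
cv2.imwrite("pics/s9.png",a); cv2.imwrite("pics/t9.png",t)
w=cv2.imread("pics/w8.png")[180:420,330:450]; cv2.imwrite("pics/w8c.png",cv2.resize(w,None,fx=2.5,fy=2.5,interpolation=cv2.INTER_CUBIC))
E
cat > f8.py <<'E'
from fit import *
import pickle
m=pickle.load(open('w8.pkl','rb')); p=np.load('p.npy'); p[4]=np.radians(65.3)
Rz,o,Rc,cs,L=frames(p)
for n,X in [('endL',L@[96,14,4]),('endR',L@[96,-14,4]),('eyeL',L@[-14,14,4]),('eyeR',L@[-14,-14,4]),('tip',Rc@[-34.1,-74.2,10]),('stud',Rc@[0,0,31]),('endL if 10 up',L@[96,14,14]),('bar end on stud R',L@[96,-14,14])]:
    print(n,(proj('w',cs+X,m)*1.5).round(0))
E
python3 f8.py
```

```text
endL [359. 198.]
endR [411. 197.]
eyeL [361. 406.]
eyeR [417. 404.]
tip [386. 219.]
stud [389. 376.]
endL if 10 up [359. 191.]
bar end on stud R [412. 191.]
```

View pics/s9.png

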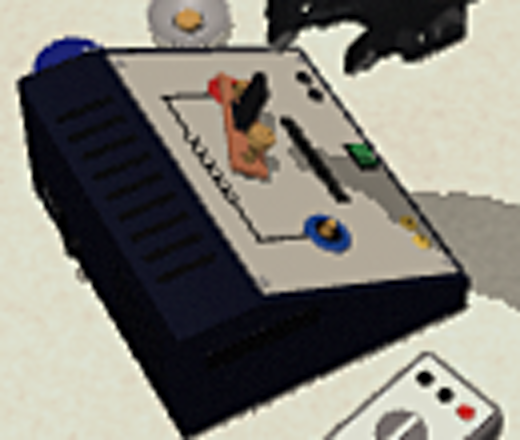

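View pics/w8c.png

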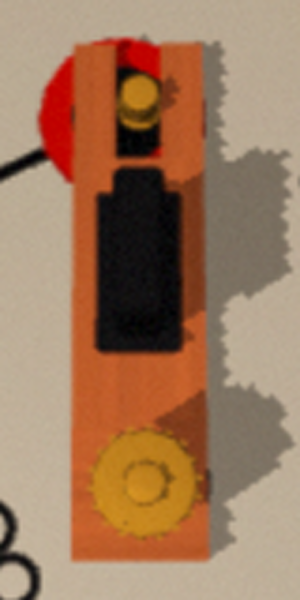

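View pics/t9.png

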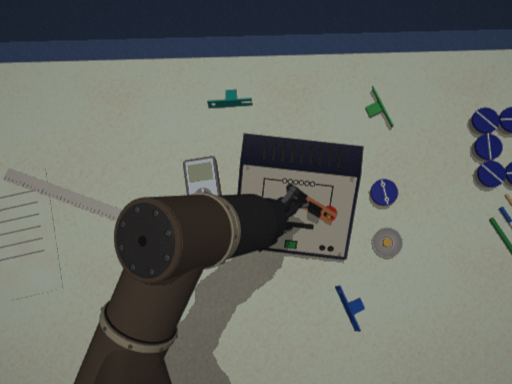

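The flat-link prediction matches the picture: end corners predicted at (359,198) and (411,197), seen at (360,198) and (411,197). The brass stud stands up through the slot. In the top view the dish, circuit block and look-alikes are at the same pixels as at the start. I'm handing in.

```bash
python3 -c "
from bench import robot
s=robot.read_state();print(s['clock'],s['wrist_force'].round(1),abs(s['joint_velocities']).max().round(3))
print(robot.close_job())"
```

```text
13.05 [-0.5 -0.  -1. ] 0.015
the job is handed in; nothing more can be done
None
```

The red tap is connected: the copper link lies flat on the common and red collars, with the red stud up through its slot. I handed the job in at 13 s with the gripper open and well clear.

**How it went:** My first two approaches, the panel-square reach and the first swing, ran joint 3 close to its limit. I set the link down at about 44°, gripped it again at a better tilt, and swung the rest of the way. I centred the slot on the stud by camera and lowered it. Wrist force stayed around 1–2 N until the link stopped at seat height; the highest reading I saw was about 16 N, when I set it down mid-way.

**Last checks:**
- **Flatness:** the link's end corners were within about 1 pixel of where a flat link should appear. I judged this from the pictures and the height where it stopped, because the final press showed no lasting force.
- **Other things on the table:** the dish, the circuit block and the look-alikes hadn't moved. The arm partly hid the multimeter in the last top view; the part I could see was in place.
- **Disagreement:** the transformer case's back edges didn't fit my model of it, so I left them out. The collars, studs and link fitted to within about 1–2 pixels.

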